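# Let the thick cells out of the battery dispenser

### The arm

A 7-joint arm with a two-finger parallel gripper is mounted at the origin on the work surface. World frame = base frame: x ahead of the robot, y to its left, z up, the work surface at z = 0. Lengths are in m, angles in rad, forces in N, time in s.
With the tool pointing down it reaches from about 0.4 to 0.875 m from the base axis. Payload 6.5 kg.
Tool frame: the origin (TCP) lies at the very end of the fingers, on their centre line; the grasp point (between the pads) lies 19 mm behind it; x points along the fingers, y is the direction in which the jaws open and shut, and the axes are right-handed (so a half turn about x gives the same grasp; the last joint's range is limited). The gripper opens to 85 mm and grips with 20 to 120 N. Pads are 22 mm wide; open, the fingers measure 114 mm over their backs; the gripper's body (76 mm by 85 mm) begins 54 mm behind the grasp point. The pads swing forward as they close: fully open they stand 13 mm farther back than shut.
Start: joints at [-1.297, 0.536, -0.004, 1.538, 0.003, 1.067, -0.071], TCP at [0.217, 0.613, 0.231] pointing down, gripper open.
Joint ranges: [-2.7, 2.7], [-0.37, 2.16], [-1.27, 1.26], [0.24, 2.4], [-1.31, 4.45], [0.19, 1.91], [-2.76, 2.76]. Speed limits (rad/s): [2.39, 2.39, 3.14, 3.14, 3.14, 3.14, 3.14].

### API

Orientations are given as a rotation vector (axis times angle).
In Python, from cell import env gives the robot as it stands.
- The arm moves only by the tool servo_tool, never from a script. Its arguments are lists of equal length, an entry for each row: "travel": the shift along the tool's x, y, z each as a share of 40 mm, from -1 to 1, a list of three; "twist": the turn, a rotation vector about the tool's x, y, z each as a share of 8 degrees, from -1 to 1, a list of three; "fingers": the opening, from 0 (shut) to 1 (fully open). In form: {"travel": [[x, y, z], ...], "twist": [[wx, wy, wz], ...], "fingers": [fingers, ...]}. A call has 1 to 5 rows; each row shifts and turns the commanded pose from where the row before left it, along the tool's axes as they then stand; what a row does not reach is not made up. A row lasts 1/8 s, in which the tool goes at most 62.5 mm and 10.7 degrees, less where a joint would pass 70% of its speed; a pose out of reach is approached as far as the arm can. A call with a number of a shift or a turn outside -1 to 1 is refused whole. A call with a gripper value outside its range is refused whole. The fingers move at their own pace and stop on an object; "grip_force" is the grip in N (left out, the last holds). Time passes only in rows, so rows that do not move let the fingers close. It gives the time, the measured TCP pose, the force and the opening at its end, in the units of the state.
- env.observe(): the state, without advancing time (a new reading comes with each control period).
- env.camera(name): name is "scene" or "top" or "wrist"; returns (picture, depth): 400x640x3 uint8, blue, green, red; 400x640 float32, m along the optical axis (not along the pixel's ray), 0 where there is no reading.
- env.camera_params(name): a dict with "intrinsics" (3x3 intrinsics, pixels), "xyz" and "orientation" of the camera in the world. Camera axes: x right, y down, z forward; pixel columns grow to the right and rows downward; lengths in m; the calibration is good to about 2 mm. The wrist camera is an equidistant fisheye: a pixel r from the principal point sees the ray r / f radians off the axis. A picture is of the moment at which its call begins: read the wrist's pose just before it. camera_params takes no time and is no camera call; for the wrist camera it gives the pose at the moment of the call.
- env.hand_in(): hands the job in, once; it reports no verdict.
Trained networks look in the newest picture that a camera, given by its name, has taken for a name from the list of things; names that differ only in an ending like _2 or _b are one class to them, and where a whole thing is asked for, a point or a joint stands for the part that bears it (a point fixed in the world has none). Each returns a list of dicts, best first, with "confidence" (0 to 1); they miss things now and then, are a little off and sometimes report something else, mostly with a low value. They report only what shows in the picture. A call takes as long as a camera call. They do not tell look-alikes from the thing itself.
- env.look_for(camera, label): "uv" ([column, row] in pixels, amid what is visible of it).
- env.outline_of(camera, label): "region" (400x640 bool, what is visible of it) and "uv" ([column, row] in pixels, amid what is visible of it).
The state is a dict: "t": time; "qpos": joint angles; "qvel": joint speeds; "joint_torque": joint torques, N m; "tool_pos": TCP position; "tcp_rot": TCP orientation; "ft_force": force on the tool from outside, world axes, zero at the start; "moment": the same for the moment, N m; "finger_gap": finger opening in m.
Only numpy, scipy, OpenCV 4.12 (cv2) and the standard library are available. Lean on these libraries where they do the work, as an engineer would, in place of code of your own. Each camera call takes 0.05 s, during which the arm holds its last target.

### The job

Two battery dispensers stand on the bench, one loaded with thick cells and one with thin cells. At the one with the thick cells, press the pad at the free end of its see-saw lever down to lift the gate, keep it down until both thick cells have rolled into the catch tray, then let the lever come back up so that the gate is shut again. Use only that pad: leave the cells, the gates, the other dispenser and the loose things on the bench alone.

Things in the scene. Friction and masses are not known exactly. Their poses are not given: they have to be found in the camera images.
- thick: Battery dispenser with the two thick cells, fixed, 215 mm long (x). Origin: centre of its underside; x up the chute, z up. Open chute 62 mm wide (y), floor sloping 10 degrees down to -x (35 mm high at x = -90 mm), gate at x = -20 mm; catch tray below it, x -91 to -20 mm, with a stop wall. Lever along y at x = -27 mm: pivot at y = 62 mm, 86 mm up, on a bracket; gate end over the chute, pad end at y = 142 mm.
- thin: Second battery dispenser, fixed, of exactly the same build, size and frame as the first, holding the two thin cells.
- thick_press (a point): Centre of the top face of the black rubber press pad, 40 x 40 mm, 8 mm thick, on the free end of the see-saw lever of the thick-cell dispenser. With the lever at rest it is 94 mm above the table, facing up, with free air below; it lies 80 mm from the pivot and sinks about 41 mm on an arc at full press.
- thin_press (a point): Centre of the top face of the black rubber press pad, 40 x 40 mm, 8 mm thick, on the free end of the see-saw lever of the thin-cell dispenser. With the lever at rest it is 94 mm above the table, facing up, with free air below; it lies 80 mm from the pivot and sinks about 41 mm on an arc at full press.
- thick_lever (a joint): Angle (rad) of the thick-cell dispenser's see-saw lever: 0 = at rest, gate shut; grows as the pad is pressed down; 0.52 = fully pressed at its stop, gate fully lifted. A spring brings it back to 0; pressing takes about 2 N at first and 6 N at the bottom. The thick cells can pass under the gate from about 0.40; they take about 1 s to roll into the tray.
- thin_lever (a joint): Angle (rad) of the thin-cell dispenser's see-saw lever: 0 = at rest, gate shut; grows as the pad is pressed down; 0.52 = fully pressed at its stop, gate fully lifted. A spring brings it back to 0; pressing takes about 2 N at first and 6 N at the bottom. 
- thick_gate (a point): Steel gate plate on the lever end over the thick-cell chute, 34 mm wide (y), 3 mm thick, reaching from the lever down to 4 mm above the chute floor. The point is the middle of its lower edge, 69 mm along the lever from the pivot.
- thick_cell0: One of the two thick cells queued in the chute behind the gate of the thick-cell dispenser: a plain black cylinder with steel ends, 26 mm in diameter, 50 mm long, lying across the chute so that it can roll. Origin: its centre; y along its length. It turns as it rolls.
- thick_cell1: One of the two thick cells queued in the chute behind the gate of the thick-cell dispenser: a plain black cylinder with steel ends, 26 mm in diameter, 50 mm long, lying across the chute so that it can roll. Origin: its centre; y along its length. It turns as it rolls.
- thin_cell0: One of the two thin cells queued in the chute behind the gate of the thin-cell dispenser: a plain black cylinder with steel ends, 14.5 mm in diameter, 50 mm long, lying across the chute so that it can roll. Origin: its centre; y along its length. It turns as it rolls.
- thin_cell1: One of the two thin cells queued in the chute behind the gate of the thin-cell dispenser: a plain black cylinder with steel ends, 14.5 mm in diameter, 50 mm long, lying across the chute so that it can roll. Origin: its centre; y along its length. It turns as it rolls.
- heatsink: Bystander: loose finned aluminium heat sink, 40 x 40 x 26 mm, by the thick-cell dispenser's pad. Origin: centre of its underside.
- spare_cell: Bystander: a spare thick cell (black, steel ends) standing upright on the table by the thin-cell dispenser's pad, 26 mm in diameter, 50 mm tall. Origin: centre of its underside.
- cooler: Bystander: round processor cooler with fan, 92 mm in diameter, 52 mm tall. Origin: centre of its underside.
- memory: Bystander: memory module lying flat, 32 x 133 x 5 mm. Origin: centre of its underside.
- driver: Bystander: screwdriver lying flat, 170 mm long. Origin: underside.
- tub: Bystander: white plastic cup, 70 mm wide, 40 mm tall. Origin: centre of its underside.
There are look-alikes about, which are no part of the job. Leave any brown or purple look-alike of the thin_cell1 alone.

How it is judged:
By the outcome, as a careful person would: the job done as asked, in the order asked, and still so for the second after the job is handed in, with the robot touching nothing.
It also fails if it takes over 40 s, if anything falls off the work surface, if the arm or the gripper's body presses on something with over 40 N, if the wrist force passes 120 N, or if a joint passes its speed limit or range.

## Working session

There is one attempt and no reset: what is moved stays moved. The work goes in short steps, Python scripts to look and compute and a tool call to move; the robot and the scene stay as the last step left them, time stands still between calls to the robot, and variables do not carry over. Pictures are saved under pics/ and viewed, and the job is handed in when it is done.

Besides the shell and the picture viewer there is one more tool, called after ">>>" by a JSON object that holds its "name" and its "arguments", one argument or row to a line. servo_tool: Moves the arm, as the interface text tells. Its arguments: {"type":"object","properties":{"travel":{"type":"array"},"twist":{"type":"array"},"fingers":{"type":"array"},"grip_force":{"type":"number"}},"required":["travel","twist","fingers"]}

```bash
ls; mkdir -p pics; cat > h.py <<'E'
import numpy as np,cv2
from scipy.spatial.transform import Rotation as R
from cell import env
def pt(name,depth,u,v):
    p=env.camera_params(name);K=np.array(p["intrinsics"]);o=np.array(p["orientation"])
    M=R.from_rotvec(o).as_matrix() if o.size==3 else o
    d=depth[int(v),int(u)]
    return M@(d*np.array([(u-K[0,2])/K[0,0],(v-K[1,2])/K[1,1],1]))+np.array(p["xyz"])
E
python3 - <<'E'
from h import *
s=env.observe();print(s["t"],s["tool_pos"],s["tcp_rot"],s["finger_gap"],s["ft_force"])
for n in("scene","top"):
    im,d=env.camera(n);cv2.imwrite(f"pics/{n}0.png",im);np.save(f"{n}0.npy",d)
    print(env.camera_params(n))
    for l in("thick_press","thin_press","thick_cell0","thin_cell0"):
        print(n,l,[(np.round(x["uv"]),round(x["confidence"],2)) for x in env.look_for(n,l)][:4])
E
```

```text
pics
0.0 [0.21645461 0.6122131  0.2303894 ] [ 0.26519788  1.55449418 -0.26802418] 0.08510260486559403 [-0.0663099   0.90829852 -0.54597954]
{'intrinsics': array([[396.71878323,   0.        , 322.85504688],
       [  0.        , 396.71878323, 195.76139579],
       [  0.        ,   0.        ,   1.        ]]), 'xyz': array([ 0.9198091 , -0.62314414,  0.60528625]), 'orientation': array([-2.13914353, -0.5960952 ,  0.2723213 ])}
scene thick_press [(array([351., 145.]), 0.86)]
scene thin_press [(array([260., 233.]), 0.89)]
scene thick_cell0 [(array([353., 169.]), 0.64), (array([314., 139.]), 0.62)]
scene thin_cell0 [(array([234., 335.]), 0.73), (array([250., 269.]), 0.64), (array([200., 244.]), 0.62), (array([256., 272.]), 0.55)]
{'intrinsics': array([[438.2133774 ,   0.        , 317.43139004],
       [  0.        , 438.2133774 , 204.08919381],
       [  0.        ,   0.        ,   1.        ]]), 'xyz': array([ 0.4626783 , -0.01285856,  1.39380913]), 'orientation': array([-2.19333348,  2.17805695, -0.05167219])}
top thick_press [(array([237., 211.]), 0.57)]
top thin_press [(array([370., 203.]), 0.56), (array([242., 135.]), 0.3)]
top thick_cell0 [(array([274., 200.]), 0.57)]
top thin_cell0 [(array([427., 255.]), 0.66), (array([429., 188.]), 0.64), (array([430., 215.]), 0.62), (array([363., 172.]), 0.58)]
```

View pics/scene0.png

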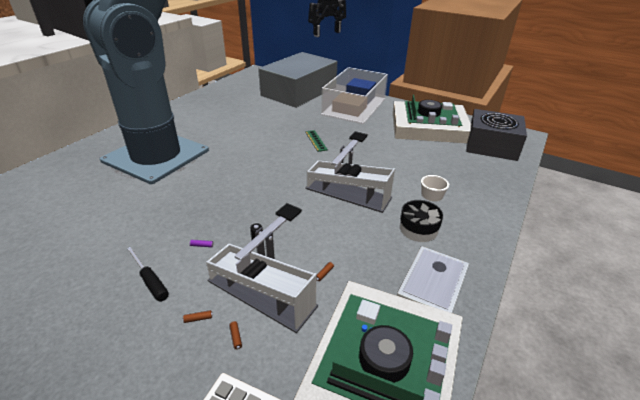

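View pics/top0.png

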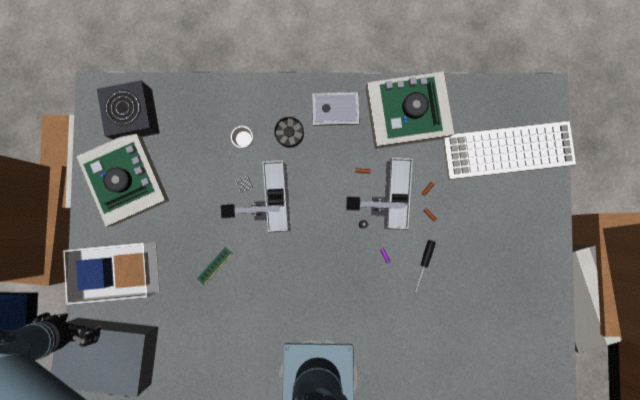

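```bash
python3 - <<'E'
from h import *
d=np.load("top0.npy");im=cv2.imread("pics/top0.png");sc=cv2.imread("pics/scene0.png")
a=cv2.resize(im[150:240,210:300],(400,400),interpolation=2);b=cv2.resize(im[150:240,340:430],(400,400),interpolation=2)
c=cv2.resize(sc[120:220,300:400],(400,400),interpolation=2);e=cv2.resize(sc[200:330,200:330],(400,400),interpolation=2)
cv2.imwrite("pics/crop0.png",cv2.resize(np.vstack([np.hstack([a,b]),np.hstack([c,e])]),(600,600)))
for n,u,v in(("padL",228,211),("padR",353,204),("pivotL",262,209),("gateL",280,208),("heatsink",244,184),("tub",241,137),("spare",363,224)):
    print(n,np.round(pt("top",d,u,v),4))
# pad mask left
x=[];
for u in range(215,240):
    for v in range(198,224):
        p=pt("top",d,u,v)
        if .075<p[2]<.11 and im[v,u].max()<60:x.append(p)
x=np.array(x);print(len(x),x.mean(0),x.min(0),x.max(0))
r=cv2.minAreaRect((x[:,:2]*1000).astype(np.float32));print(r)
# chute rim axis
y=[]
for u in range(258,295):
    for v in range(155,240):
        p=pt("top",d,u,v)
        if p[2]>.03:y.append(p)
y=np.array(y);print(cv2.minAreaRect((y[:,:2]*1000).astype(np.float32)))
for v in range(205,218):print(v,[int(1000*pt("top",d,u,v)[2]) for u in range(218,290,3)])
E
```

```text
padL [0.5171 0.2686 0.0945]
padR [ 0.5404 -0.1028  0.0948]
pivotL [0.5241 0.1685 0.0872]
gateL [0.5295 0.1186 0.0462]
heatsink [0.6068 0.2376 0.0105]
tub [0.7592 0.2511 0.0035]
spare [ 0.482  -0.1367  0.0494]
165 [0.51745722 0.27164845 0.09335973] [0.49908934 0.25108548 0.08572582] [0.53522794 0.29116083 0.09991458]
((517.1549682617188, 271.0386657714844), (36.13722229003906, 39.41542434692383), 1.554863452911377)Traceback (most recent call last):
  File "<stdin>", line 20, in <module>
  File "h.py", line 5, in pt
    p=env.camera_params(name);K=np.array(p["intrinsics"]);o=np.array(p["orientation"])
ValueError: time passes only in moves, steps and waits
```

View pics/crop0.png

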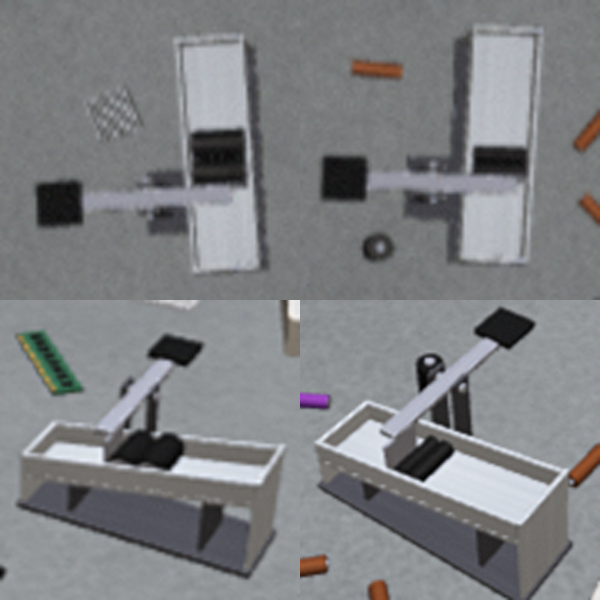

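The left dispenser, with its pad at top (228,211), has two fat cells filling about 26 mm each and the heat sink beside it. That makes it the thick one. The other pad, at top (353,204), has two slim cells and the spare cell beside it, so it is the thin one. I choose the left pad, centred at about (0.517, 0.271, 0.094).

```bash
python3 - <<'E'
from h import *
s=env.observe();M=R.from_rotvec(s["tcp_rot"]).as_matrix();print(s["t"]);print(M.round(3))
g=np.array([.517,.270,.150]);print((M.T@(g-s["tool_pos"])*1000).round(1), (M.T@(g-s["tool_pos"])/.04).round(3))
E
```

```text
0.5
[[-0.     0.333  0.943]
 [-0.     0.943 -0.333]
 [-1.    -0.     0.   ]]
[  81.3 -223.1  397.4] [ 2.032 -5.577  9.936]
```

>>> {"name": "servo_tool", "arguments": {
  "travel": [
    [0,-0.55,0.98],
    [0,-0.55,0.98],
    [0,-0.55,0.98],
    [0,-0.55,0.98],
    [0,-0.55,0.98]
  ],
  "twist": [
    [0,0,0],
    [0,0,0],
    [0,0,0],
    [0,0,0],
    [0,0,0]
  ],
  "fingers": [0,0,0,0,0]
}}

```text
t: 1.12
tool_pos: [0.3657, 0.4427, 0.2315]
tcp_rot: [0.267, 1.554, -0.266]
ft_force: [0.3, 0.5, 1.4]
finger_gap: 0.0001
```

>>> {"name": "servo_tool", "arguments": {
  "travel": [
    [0,-0.55,0.98],
    [0,-0.55,0.98],
    [0,-0.55,0.98],
    [0,-0.55,0.98],
    [0.5,-0.5,0.98]
  ],
  "twist": [
    [0,0,0],
    [0,0,0],
    [0,0,0],
    [0,0,0],
    [0,0,0]
  ],
  "fingers": [0,0,0,0,0]
}}

```text
t: 1.75
tool_pos: [0.5156, 0.2761, 0.2127]
tcp_rot: [0.269, 1.551, -0.264]
ft_force: [0.4, 0.4, -0.1]
finger_gap: -0.0001
```

>>> {"name": "servo_tool", "arguments": {
  "travel": [
    [1,0,0],
    [0.4,0,0],
    [0,0,0]
  ],
  "twist": [
    [0,0,0],
    [0,0,0],
    [0,0,0]
  ],
  "fingers": [0,0,0]
}}

```text
t: 2.12
tool_pos: [0.5125, 0.2771, 0.1546]
tcp_rot: [0.265, 1.556, -0.267]
ft_force: [-0.1, -0.1, 0.5]
finger_gap: 0.0
```

>>> {"name": "servo_tool", "arguments": {
  "travel": [
    [0.5,-0.13,0.16],
    [0.4,0,0],
    [0,0,0]
  ],
  "twist": [
    [0,0,0],
    [0,0,0],
    [0,0,0]
  ],
  "fingers": [0,0,0]
}}

```text
t: 2.5
tool_pos: [0.5171, 0.27, 0.1189]
tcp_rot: [0.266, 1.556, -0.267]
ft_force: [1.0, 0.2, 0.3]
finger_gap: -0.0002
```

```bash
python3 - <<'E'
from h import *
a,_=env.camera("scene");b,_=env.camera("wrist");print(env.observe()["t"],env.observe()["tool_pos"])
cv2.imwrite("pics/p1.png",np.hstack([cv2.resize(a[100:220,290:410],(400,400),interpolation=2),cv2.resize(b[:,120:520],(400,400))]))
E
```

```text
2.6 [0.51795191 0.27038546 0.11994379]
```

View pics/p1.png

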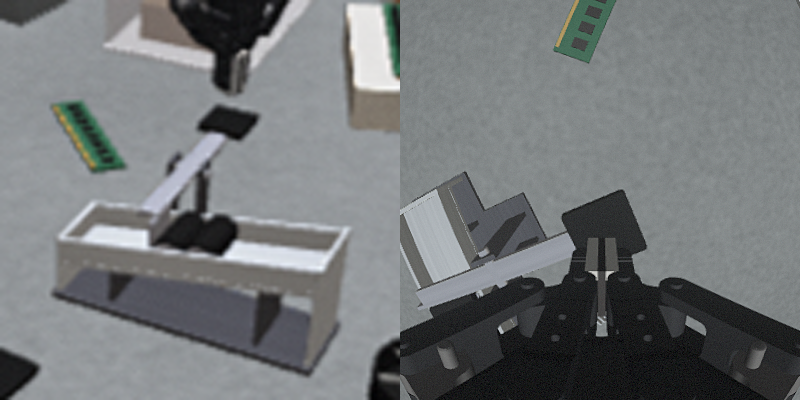

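The fingers (left panel, about 232,85) are directly above the black pad (228,122) of the fat-cell dispenser. Now I press.

>>> {"name": "servo_tool", "arguments": {
  "travel": [
    [0.35,0,0],
    [0.3,0,0],
    [0.2,0,0],
    [0.2,-0.02,0],
    [0.2,-0.03,0]
  ],
  "twist": [
    [0,0,0],
    [0,0,0],
    [0,0,0],
    [0,0,0],
    [0,0,0]
  ],
  "fingers": [0,0,0,0,0]
}}

```text
t: 3.22
tool_pos: [0.5179, 0.2682, 0.0693]
tcp_rot: [0.267, 1.553, -0.265]
ft_force: [0.4, 1.6, 5.9]
finger_gap: -0.0
```

>>> {"name": "servo_tool", "arguments": {
  "travel": [
    [0.1,-0.03,0.01],
    [0.1,-0.03,0.01],
    [0,0,0]
  ],
  "twist": [
    [0,0,0],
    [0,0,0],
    [0,0,0]
  ],
  "fingers": [0,0,0]
}}

```text
t: 3.6
tool_pos: [0.518, 0.2658, 0.0616]
tcp_rot: [0.268, 1.553, -0.265]
ft_force: [0.2, 1.3, 6.9]
finger_gap: -0.0001
```

```bash
cat > look.py <<'E'
from h import *
import sys
a,_=env.camera("scene");b,_=env.camera("top");s=env.observe();print(s["t"],s["tool_pos"],s["ft_force"])
cv2.imwrite(sys.argv[1],np.hstack([cv2.resize(a[100:220,290:410],(400,400),interpolation=2),cv2.resize(b[150:240,210:300],(400,400),interpolation=2)]))
E
python3 look.py pics/p2.png
```

```text
3.7 [0.5180055  0.26584923 0.06173639] [0.47351051 2.74850631 5.94021441]
```

View pics/p2.png

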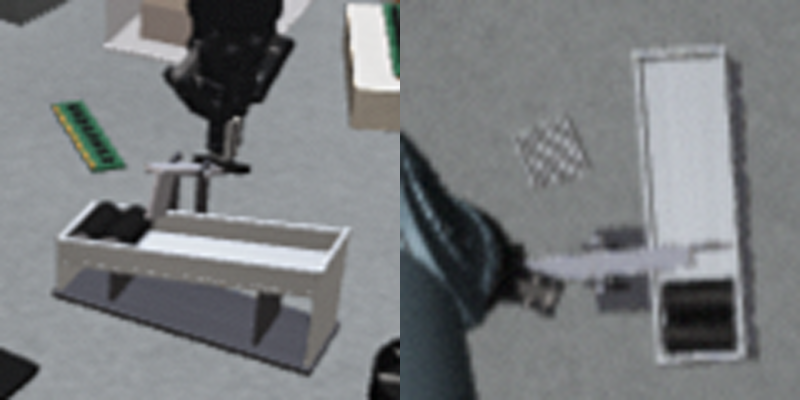

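The gate is lifted and both cells already sit in the tray (right panel, 700,315), clear of the gate. I hold briefly and then release.

>>> {"name": "servo_tool", "arguments": {
  "travel": [
    [0,0,0],
    [0,0,0],
    [0,0,0],
    [0,0,0],
    [0,0,0]
  ],
  "twist": [
    [0,0,0],
    [0,0,0],
    [0,0,0],
    [0,0,0],
    [0,0,0]
  ],
  "fingers": [0,0,0,0,0]
}}

```text
t: 4.32
tool_pos: [0.5181, 0.2659, 0.0618]
tcp_rot: [0.268, 1.553, -0.265]
ft_force: [0.8, 1.6, 5.8]
finger_gap: 0.0001
```

>>> {"name": "servo_tool", "arguments": {
  "travel": [
    [-0.15,0.03,0],
    [-0.2,0.05,0],
    [-0.2,0.03,0],
    [-0.2,0,0],
    [-0.2,0,0]
  ],
  "twist": [
    [0,0,0],
    [0,0,0],
    [0,0,0],
    [0,0,0],
    [0,0,0]
  ],
  "fingers": [0,0,0,0,0]
}}

```text
t: 4.95
tool_pos: [0.5184, 0.268, 0.0994]
tcp_rot: [0.266, 1.555, -0.269]
ft_force: [-0.5, -0.5, 0.5]
finger_gap: 0.0001
```

>>> {"name": "servo_tool", "arguments": {
  "travel": [
    [-0.8,0,0],
    [-1,0,0],
    [-1,0.8,-0.8],
    [0,1,-1],
    [0,1,-1]
  ],
  "twist": [
    [0,0,0],
    [0,0,0],
    [0,0,0],
    [0,0,0],
    [0,0,0]
  ],
  "fingers": [0,0,0,0,0]
}}

```text
t: 5.58
tool_pos: [0.4503, 0.4123, 0.2119]
tcp_rot: [0.268, 1.553, -0.269]
ft_force: [0.5, 0.2, -0.0]
finger_gap: -0.0002
```

>>> {"name": "servo_tool", "arguments": {
  "travel": [
    [0,0.5,-0.5],
    [0,0,0],
    [0,0,0]
  ],
  "twist": [
    [0,0,0],
    [0,0,0],
    [0,0,0]
  ],
  "fingers": [0,0,0]
}}

```text
t: 5.95
tool_pos: [0.4392, 0.4357, 0.211]
tcp_rot: [0.267, 1.553, -0.27]
ft_force: [-0.4, 0.4, -0.7]
finger_gap: 0.0003
```

```bash
python3 look.py pics/p3.png
```

```text
6.05 [0.43951593 0.43563916 0.21119895] [-0.58841031  1.29027065  0.78041788]
```

View pics/p3.png

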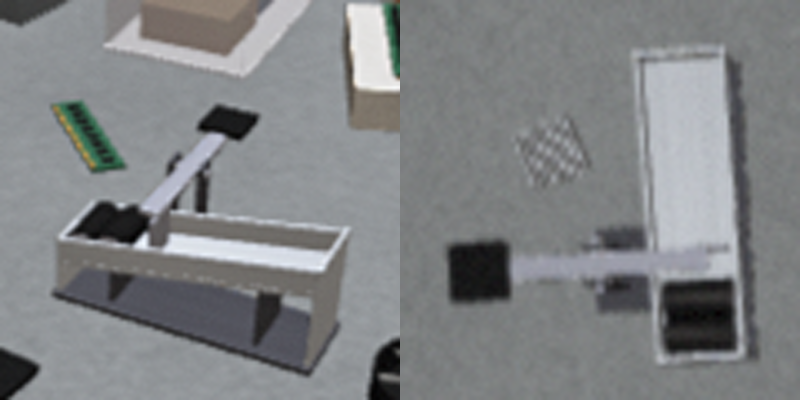

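The lever is back at rest with the pad up (right panel, 480,270) and the gate down. Both cells are in the tray (700,315), the heat sink hasn't moved, and the arm is clear.

```bash
python3 -c "
from cell import env
print(env.hand_in())"
```

```text
the job is handed in; nothing more can be done
None
```

The job is done and handed in at about 6 s. I pressed only the thick-cell dispenser's pad, with the fingers shut and a wrist reading of at most about 7 N. I held it down until both thick cells were in the catch tray, then let the lever come back up and moved the arm away.

The last pictures show the thick lever at rest, the gate shut and both cells in the tray. The heat sink beside the pad is where it was, and the arm touches nothing. I did not measure the lever angle, and I did not look at the thin-cell dispenser again after the start, but the arm never went near it. No check failed or disagreed.

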